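# Make up two breakfast trays

### The job

Make up two breakfast trays: on the dark wooden tray stand the egg cup with its egg on the cork pad and the white salt mill on the white pad; on the blue tray stand the amber honey jar on the cork pad and the red jam jar on the white pad. Set each one down gently, upright and centred on its pad, and leave the dark pepper mill and the green pickle jar standing where they are.

Things in the scene. Friction and masses are not known exactly. Their poses are not given: they have to be found in the camera images.
- dark_tray: dark brown wooden tray, 230 x 130 mm, any heading; stands firm, cannot be pushed. Rim 14 mm high, 8 mm wide. Two flush round pads, 72 mm across, on its floor, whose top is 8 mm above the counter: tan cork pad centred 55 mm from the middle along the tray's +x axis, white pad 55 mm along its -x axis. Origin: centre of the underside, at counter height; x along the tray's length, z up
- blue_tray: blue painted tray, 230 x 130 mm, any heading; stands firm, cannot be pushed. Rim 14 mm high, 8 mm wide. Two flush round pads, 72 mm across, on its floor, whose top is 8 mm above the counter: tan cork pad centred 55 mm from the middle along the tray's -x axis, white pad 55 mm along its +x axis. Origin: centre of the underside, at counter height; x along the tray's length, z up
- egg_mid (a point): boiled brown egg in its round blue egg cup (they move as one piece), standing upright; cup 48 mm across and 50 mm high, 78 mm high to the top of the egg, about 0.1 to 0.2 kg. The point is at its centre, half-way up (39 mm above its foot, on the straight upper wall of the cup); its z axis points up along its axis of symmetry
- salt_mid (a point): salt: a white turned mill, standing upright, 90 mm high, round: foot 42 mm across, waist 30 mm across between 32 and 60 mm above the foot, head 38 mm across; about 0.1 to 0.21 kg. The point is at its centre, half-way up (45 mm above its foot); its z axis points up along its axis of symmetry
- honey_mid (a point): honey: a closed amber-yellow jar with a yellow lid, standing upright; 54 mm in diameter, 72 mm high, about 0.15 to 0.31 kg. The point is at its centre, half-way up (36 mm above its foot); its z axis points up along its axis of symmetry
- jam_mid (a point): jam: a closed dark red jar with a red lid, standing upright; 54 mm in diameter, 72 mm high, about 0.15 to 0.31 kg. The point is at its centre, half-way up (36 mm above its foot); its z axis points up along its axis of symmetry
- pepper_mid (a point): pepper, to be left alone: a dark brown wooden turned mill, standing upright, 90 mm high, round: foot 42 mm across, waist 30 mm across between 32 and 60 mm above the foot, head 38 mm across; about 0.1 to 0.21 kg. The point is at its centre, half-way up (45 mm above its foot); its z axis points up along its axis of symmetry
- pickle_mid (a point): pickles, to be left alone: a closed green jar with a green lid, standing upright; 54 mm in diameter, 72 mm high, about 0.15 to 0.31 kg. The point is at its centre, half-way up (36 mm above its foot); its z axis points up along its axis of symmetry

How it is judged:
By the outcome, as a careful person would: the job done as asked, in the order asked, and still so for the second after the job is handed in, with the robot touching nothing.
It also fails if it takes over 104 s, if anything falls off the work surface, if the arm or the gripper's body presses on something with over 40 N, if the wrist force passes 120 N, or if a joint passes its speed limit or range.

### The arm

A 6-joint arm with a two-finger parallel gripper is mounted at the origin on the work surface. World frame = base frame: x ahead of the robot, y to its left, z up, the work surface at z = 0. Lengths are in m, angles in rad, forces in N, time in s.
With the tool pointing down it reaches from about 0.325 to 1 m from the base axis. Payload 5.1 kg.
Tool frame: the origin (TCP) lies at the very end of the fingers, on their centre line; the grasp point (between the pads) lies 19 mm behind it; z points along the fingers, y is the line along which they close (so a half turn about z gives the same grasp; the last joint's range is limited). The gripper opens to 85 mm and grips with 20 to 120 N. Pads are 22 mm wide; open, the fingers measure 114 mm over their backs; the gripper's body (76 mm by 85 mm) begins 54 mm behind the grasp point. The pads swing forward as they close: fully open they stand 13 mm farther back than shut.
Start: joints at [-1.417, 0.124, 1.65, -0, 1.367, -0.083], TCP at [0.152, -0.632, 0.231] pointing down, gripper open.
Joint ranges: [-2.61, 2.61], [-1.02, 2.33], [0.03, 2.71], [-1.35, 4.49], [0.32, 2.68], [-2.91, 2.91]. Speed limits (rad/s): [2.57, 2.57, 3.14, 3.14, 3.14, 3.14].

### API

Orientations are given as a unit quaternion [x, y, z, w].
In Python, from plant import ctrl gives the robot as it stands.
- The arm moves only by the tool arm_command, never from a script. Its argument "increments" is a list of rows, each a list of 7 numbers: the turn, a rotation vector about the tool's x, y, z in degrees, then the shift along the tool's x, y, z in m, then the finger opening in m, from 0 to 0.0854. A call has 1 to 12 rows; each row is the pose to reach, as a shift and turn from the pose commanded when the call began, along the tool's axes at that moment; what a row does not reach only later rows make up. A row lasts 1/12 s, in which the tool goes at most 41.7 mm and 7.16 degrees, less where a joint would pass 70% of its speed; a pose out of reach is approached as far as the arm can. A call with a gripper value outside its range is refused whole. The fingers move at their own pace and stop on an object; the grip force is fixed at half the most. Time passes only in rows, so rows that repeat a pose let the fingers close. It gives the time, the measured TCP pose, the force, the opening and the grip force at its end, in the units of the state.
- ctrl.state(): the state, without advancing time (a new reading comes with each control period).
- ctrl.get_image(name): name is "scene" or "top" or "wrist"; returns the picture (384x512x3 uint8, blue, green, red); there is no depth.
- ctrl.camera_model(name): a dict with "vertical_fov" (degrees; the focal length in pixels is half the picture's height over the tangent of half this angle, whatever the lens; pixels are square), "cx", "cy" (the principal point, pixels), "origin" and "rotation" of the camera in the world. Camera axes: x right, y up, looking along -z (the intrinsics and any distortion apply to the point x, -y, -z); pixel columns grow to the right and rows downward; lengths in m; the calibration is good to about 2 mm. The wrist camera is an equidistant fisheye: a pixel r from the principal point sees the ray r / f radians off the axis. A picture is of the moment at which its call begins: read the wrist's pose just before it. camera_model takes no time and is no camera call; for the wrist camera it gives the pose at the moment of the call.
- ctrl.sign_off(): hands the job in; it is judged then, once.
The state is a dict: "time": time; "joint_pos": joint angles; "qd": joint speeds; "joint_efforts": joint torques, N m; "eef_pos": TCP position; "eef_rot": TCP orientation; "contact_force": force on the tool from outside, world axes, zero at the start; "ft_torque": the same for the moment, N m; "finger_gap": opening from 0.0 (shut) to 1.0 (fully open); "grip_force": force on a finger pad.
Only numpy, scipy, OpenCV 4.12 (cv2) and the standard library are available. Lean on these libraries where they do the work, as an engineer would, in place of code of your own. Each camera call takes 0.05 s, during which the arm holds its last target. There are 200 camera calls.

## Working session

There is one attempt and no reset: what is moved stays moved. The work goes in short steps, Python scripts to look and compute and a tool call to move; the robot and the scene stay as the last step left them, time stands still between calls to the robot, and variables do not carry over. Pictures are saved under pics/ and viewed, at most 14 in all, crops included, and the job is handed in when it is done.

Besides the shell and the picture viewer there is one more tool, called after "Emit:" as name(argument=value, ...) on one line, values as JSON. arm_command: Moves the arm, as the interface text tells. Its arguments: {"type":"object","properties":{"increments":{"type":"array","items":{"type":"array","items":{"type":"number"}}}},"required":["increments"]}

```bash
mkdir -p pics; ls; cat > h.py <<'E'
import numpy as np, cv2
from plant import ctrl
E
python3 - <<'E'
from h import *
for n in ("scene","top"):
    im=ctrl.get_image(n); cv2.imwrite(f"pics/{n}0.png",im)
    m=ctrl.camera_model(n); print(n,m)
print(ctrl.camera_model("wrist"))
print(ctrl.state())
a=cv2.imread("pics/scene0.png");b=cv2.imread("pics/top0.png")
E
```

```text
pics
scene {'vertical_fov': 45.712832838818436, 'cx': 254.83141099632232, 'cy': 187.35864165769306, 'origin': array([1.0556631 , 0.24835335, 0.92462039]), 'rotation': array([0.14940018, 0.23920827, 0.82023361, 0.49767039])}
top {'vertical_fov': 44.230900053620005, 'cx': 256.0236321969403, 'cy': 193.4635828182224, 'origin': array([ 0.46153274, -0.00667432,  1.16938934]), 'rotation': array([ 0.03417235, -0.02321628, -0.69738194,  0.71550799])}
{'vertical_fov': 65.70646984690485, 'cx': 254.92683423999853, 'cy': 190.38781878692652, 'origin': array([ 0.22281105, -0.61499331,  0.37200293]), 'rotation': array([-0.11197154,  0.08929982, -0.61207405,  0.77772314])}
{'time': 0.1, 'joint_pos': array([-1.41665183e+00,  1.24426006e-01,  1.65158868e+00,  1.72865284e-05,
        1.36748949e+00, -8.25897302e-02]), 'qd': array([-1.46444486e-04, -1.20797981e-03, -3.97185198e-03, -2.17238838e-03,
        9.91895318e-04,  5.97889259e-05]), 'joint_efforts': array([-2.86458580e-04, -4.24932468e+01, -3.66653037e+01, -6.18565491e-05,
        3.97589727e-03, -1.75631362e-05]), 'eef_pos': array([ 0.15233884, -0.63130925,  0.23015463]), 'eef_rot': array([ 9.93002542e-01,  1.18089108e-01, -2.57292299e-05, -9.55453777e-04]), 'contact_force': array([-0.37920682,  0.02540965, -0.18446585]), 'ft_torque': array([ 0.05418731, -0.0055409 ,  0.0647123 ]), 'grip_force': 0.0, 'finger_gap': 1.000271159705931}
```

View pics/top0.png

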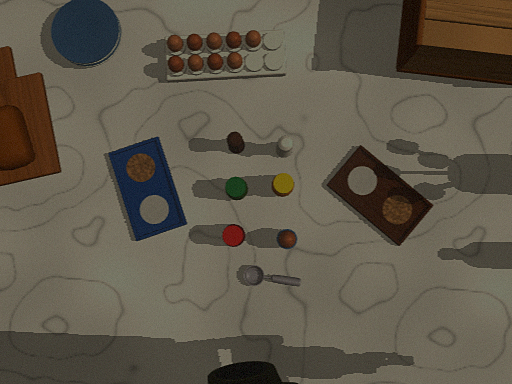

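View pics/scene0.png

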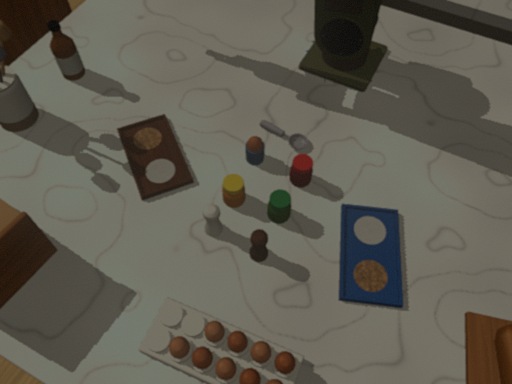

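The top view shows pepper (235,142), salt (286,146), pickle (236,188), honey (284,184), jam (233,235) and egg (287,239). The blue tray is at left, with cork (141,167) and white (154,209). The dark tray is at right, with white (362,180) and cork (397,209). In the scene view, a bottle and a vase stand beyond the dark tray.

```bash
cat > h.py <<'E'
import numpy as np, cv2
from scipy.spatial.transform import Rotation as R
from plant import ctrl
def ray(m,n,uv):
    f=192/np.tan(np.radians(m["vertical_fov"])/2); x=(uv[0]-m["cx"])/f; y=(uv[1]-m["cy"])/f
    if n=="wrist":
        r=np.hypot(x,y); s=np.sin(r)/max(r,1e-9); d=np.array([x*s,-y*s,-np.cos(r)])
    else: d=np.array([x,-y,-1.])
    return m["origin"],R.from_quat(m["rotation"]).apply(d)
def plane(m,n,uv,z):
    o,d=ray(m,n,uv); return o+d*(z-o[2])/d[2]
def project(m,n,p):
    f=192/np.tan(np.radians(m["vertical_fov"])/2); c=R.from_quat(m["rotation"]).inv().apply(np.array(p)-m["origin"])
    v=np.array([c[0],-c[1]]); w=-c[2]
    if n=="wrist":
        h=np.hypot(*v); v=v/max(h,1e-9)*np.arctan2(h,w)
    else: v=v/w
    return np.array([m["cx"],m["cy"]])+f*v
def blob(mask,c,rad):
    """largest blob within rad of c -> contour"""
    w=np.zeros_like(mask); cv2.circle(w,tuple(int(v) for v in c),int(rad),255,-1)
    cs,_=cv2.findContours(cv2.bitwise_and(mask,w),cv2.RETR_EXTERNAL,cv2.CHAIN_APPROX_NONE)
    return max(cs,key=cv2.contourArea) if cs else None
def hsv(im,lo,hi):
    h=cv2.cvtColor(im,cv2.COLOR_BGR2HSV)
    if lo[0]>hi[0]: return cv2.inRange(h,lo,(180,hi[1],hi[2]))|cv2.inRange(h,(0,lo[1],lo[2]),hi)
    return cv2.inRange(h,lo,hi)
E
python3 - <<'E'
from h import *
im=cv2.imread("pics/top0.png"); m=ctrl.camera_model("top"); H=cv2.cvtColor(im,cv2.COLOR_BGR2HSV)
for n,p in dict(pepper=(235,142),salt=(286,146),pickle=(236,188),honey=(284,184),jam=(233,235),egg=(287,239),bc=(141,167),bw=(154,209),dw=(362,180),dc=(397,209),dtray=(380,170),btray=(130,185),table=(300,100)).items():
    print(n,H[p[1],p[0]],plane(m,"top",p,dict(pepper=.09,salt=.09,egg=.078).get(n,.072 if n in("pickle","honey","jam") else .008)).round(3))
def pr(n,mask,c,rad,z):
    k=blob(mask,c,rad)
    if k is None: print(n,None);return
    (x,y),r=cv2.minEnclosingCircle(k); M=cv2.moments(k); q=(M["m10"]/M["m00"],M["m01"]/M["m00"])
    f=192/np.tan(np.radians(m["vertical_fov"])/2)
    print(n,"area-dia mm",round(2*np.sqrt(cv2.contourArea(k)/np.pi)*(m["origin"][2]-z)/f*1000,1),"c",np.round(q,1),"mec",round(x,1),round(y,1),round(r,1),plane(m,"top",q,z).round(4))
pr("honey",hsv(im,(20,150,90),(35,255,255)),(284,184),18,.072)
pr("jam",hsv(im,(170,150,60),(8,255,255)),(233,235),18,.072)
pr("pickle",hsv(im,(45,100,30),(85,255,255)),(236,188),18,.072)
pr("egg",hsv(im,(0,100,40),(20,255,255)),(287,239),18,.065)
pr("salt",hsv(im,(0,0,130),(180,70,255)),(286,146),14,.085)
pr("bw",hsv(im,(0,0,90),(180,90,255)),(154,209),19,.008)
pr("dw",hsv(im,(0,0,90),(180,90,255)),(362,180),20,.008)
for n,mask,c in(("blue",hsv(im,(100,120,30),(125,255,255)),(147,188)),("dark",hsv(im,(0,80,15),(25,255,110)),(380,195))):
    k=blob(mask,c,62); b=cv2.boxPoints(cv2.minAreaRect(k)); P=np.array([plane(m,"top",q,.014)[:2] for q in b]); print(n,P.round(4).tolist(),np.linalg.norm(np.diff(P,axis=0),axis=1).round(4),P.mean(0).round(4))
s=cv2.resize(im[90:290,80:460],None,fx=2.1,fy=2.1,interpolation=cv2.INTER_CUBIC);cv2.imwrite("pics/topc.png",np.clip(s*1.8,0,255).astype('u1'))
E
```

```text
pepper [  8 114  49] [0.667 0.063 0.09 ]
salt [ 28  38 121] [ 0.661 -0.055  0.09 ]
pickle [ 61 149  53] [0.562 0.059 0.072]
honey [ 24 231 119] [ 0.574 -0.053  0.072]
jam [  2 218 110] [0.453 0.062 0.072]
egg [ 10 176  97] [ 0.447 -0.062  0.078]
bc [ 15 158  63] [0.615 0.3   0.008]
bw [ 25  45 101] [0.511 0.263 0.008]
dw [19 57 98] [ 0.596 -0.248  0.008]
dc [ 12 168  70] [ 0.526 -0.334  0.008]
dtray [  7 149  29] [ 0.622 -0.292  0.008]
btray [109 162  60] [0.569 0.326 0.008]
table [ 21  57 121] [ 0.793 -0.091  0.008]
honey area-dia mm 45.1 c [283.2 182.7] mec 283.2 182.9 10.3 [ 0.5775 -0.0512  0.072 ]
jam area-dia mm 46.4 c [232.5 235.1] mec 232.5 235.0 10.5 [0.4526 0.0634 0.072 ]
pickle area-dia mm 46.4 c [235.7 186.8] mec 236.2 187.2 11.1 [0.5651 0.0593 0.072 ]
egg area-dia mm 36.8 c [286.9 238.6] mec 286.9 238.7 8.4 [ 0.4476 -0.0628  0.065 ]
salt None
bw area-dia mm 67.1 c [153.8 209. ] mec 153.9 209.1 14.3 [0.5109 0.2638 0.008 ]
dw area-dia mm 67.4 c [361.9 180.2] mec 362.0 180.0 14.4 [ 0.595  -0.2473  0.008 ]
blue [[0.6475, 0.3843], [0.6919, 0.2613], [0.4766, 0.1812], [0.4332, 0.3024]] [0.1308 0.2297 0.1287] [0.5623 0.2823]
dark [[0.5809, -0.1569], [0.6852, -0.24], [0.538, -0.4201], [0.436, -0.337]] [0.1333 0.2326 0.1316] [ 0.56   -0.2885]
```

View pics/topc.png

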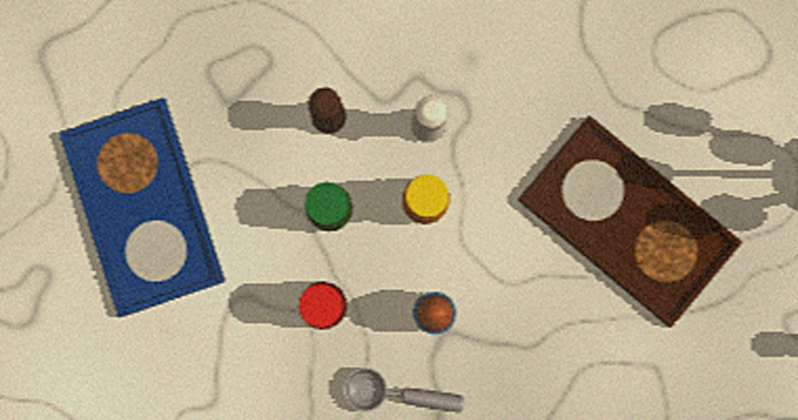

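The crop shows both trays and all six items clearly. Pad positions from the tray outlines and from the white-pad blobs agree to about 1.5 mm. I'll start moving toward the egg while squaring the tool yaw.

Emit:
arm_command(increments=[[0,0,7,0.0274,-0.0315,0,0.085],[0,0,13.56,0.0548,-0.063,0,0.085],[0,0,13.56,0.0822,-0.0945,0,0.085],[0,0,13.56,0.1096,-0.126,0,0.085],[0,0,13.56,0.137,-0.1575,0,0.085],[0,0,13.56,0.1644,-0.189,0,0.085],[0,0,13.56,0.1918,-0.2205,0,0.085],[0,0,13.56,0.2192,-0.252,0,0.085],[0,0,13.56,0.2466,-0.2835,0,0.085],[0,0,13.56,0.274,-0.315,0,0.085],[0,0,13.56,0.294,-0.338,0,0.085],[0,0,13.56,0.294,-0.338,0,0.085]])

```text
time: 1.1
eef_pos: [0.3604, -0.23, 0.2309]
eef_rot: [1.0, 0.003, 0.0, -0.001]
contact_force: [-0.5, -0.6, -0.7]
finger_gap: 0.996
grip_force: 0.0
```

```bash
cat > q.py <<'E'
import sys
from h import *
def goto(t):
    s=ctrl.state(); Rt=R.from_quat(s["eef_rot"]); d=Rt.inv().apply(np.array(t)-s["eef_pos"])
    tgt=R.from_matrix(np.diag([1.,-1,-1])); rv=np.degrees((Rt.inv()*tgt).as_rotvec())
    print("pos",s["eef_pos"].round(4),"t",round(s["time"],2),"shift",d.round(4),"turn to square",rv.round(2),"gap",round(s["finger_gap"]*85.4,1),"grip",round(s["grip_force"],1),"F",s["contact_force"].round(1))
if __name__=="__main__": goto([float(v) for v in sys.argv[1:4]])
E
python3 q.py 0.4476 -0.0628 0.2; python3 -c "
from h import *
m=ctrl.camera_model('scene')
for p in((72,76),(20,125)):print(plane(m,'scene',p,0).round(2))
s=ctrl.state();w=ctrl.camera_model('wrist');Rt=R.from_quat(s['eef_rot']);print(Rt.inv().apply(w['origin']-s['eef_pos']).round(3),Rt.inv().apply(R.from_quat(w['rotation']).apply([0,0,-1])).round(3),Rt.inv().apply(R.from_quat(w['rotation']).apply([1,0,0])).round(3))"
```

```text
pos [ 0.3604 -0.23    0.2309] t 1.1 shift [ 0.0882 -0.1666  0.0313] turn to square [-0.11 -0.05  0.37] gap 85.0 grip 0.0 F [-0.5 -0.6 -0.7]
[ 0.43 -0.66  0.  ]
[ 0.64 -0.66  0.  ]
[ 0.072  0.    -0.142] [-0.284  0.     0.959] [ 0.  1. -0.]
```

Emit:
arm_command(increments=[[0,0,0.3,0.0176,-0.0333,0.006,0.085],[0,0,0.3,0.0352,-0.0666,0.0125,0.085],[0,0,0.3,0.053,-0.1,0.019,0.085],[0,0,0.3,0.0706,-0.133,0.025,0.085],[0,0,0.3,0.0882,-0.1666,0.0313,0.085],[0,0,0.3,0.0882,-0.1666,0.0313,0.085],[0,0,0.3,0.0882,-0.1666,0.0313,0.085],[0,0,0.3,0.0882,-0.1666,0.0313,0.085]])

```text
time: 1.77
eef_pos: [0.4469, -0.0682, 0.1997]
eef_rot: [1.0, -0.002, -0.0, 0.0]
contact_force: [0.1, 0.3, 0.4]
finger_gap: 0.993
grip_force: 0.0
```

```bash
python3 - <<'E'
from h import *
m=ctrl.camera_model("wrist");im=ctrl.get_image("wrist");cv2.imwrite("pics/w1.png",im)
for z in(.05,.078):print(project(m,"wrist",[.4476,-.0628,z]).round(1))
s=ctrl.state();print(s["eef_pos"])
np.save("w1.npy",m,allow_pickle=True)
E
```

```text
[249.2 176.5]
[248.6 183.8]
[ 0.44684933 -0.06867241  0.19997296]
```

View pics/w1.png

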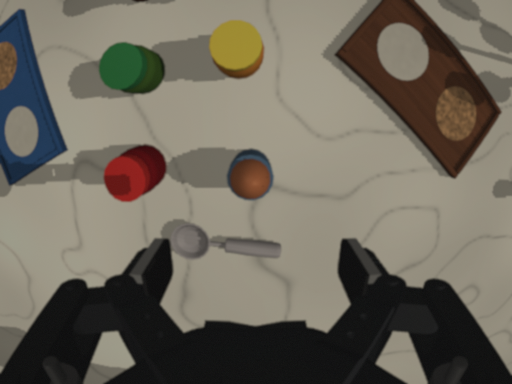

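The wrist view shows the egg at (250,176), honey (236,48), jam (130,175), pickle (130,68), dark-tray white pad (403,52) and cork pad (456,113), and blue-tray pads at left.

```bash
cat >> h.py <<'E'
def circ(m,n,mask,c,rad,z):
    """project blob contour to plane z, fit circle -> centre, diameter"""
    k=blob(mask,c,rad)
    if k is None: return None
    k=cv2.convexHull(k).reshape(-1,2)
    P=np.array([plane(m,n,q,z)[:2] for q in k]).astype(np.float32)
    (x,y),(a,b),t=cv2.fitEllipse((P*1000).reshape(-1,1,2))
    return round(x/1000,4),round(y/1000,4),round(a,1),round(b,1)
E
python3 - <<'E'
from h import *
m=np.load("w1.npy",allow_pickle=True).item();im=cv2.imread("pics/w1.png")
H=cv2.cvtColor(im,cv2.COLOR_BGR2HSV)
for p in((403,52),(456,113),(22,130),(236,40),(238,72),(250,158),(250,180),(129,67)):print(p,H[p[1],p[0]])
W=hsv(im,(0,0,85),(180,75,255))
print("dw",circ(m,"wrist",W,(403,52),36,.008))
print("dc",circ(m,"wrist",hsv(im,(5,80,55),(25,255,255)),(456,113),30,.008))
print("bw",circ(m,"wrist",W,(22,130),34,.008))
print("egg",circ(m,"wrist",hsv(im,(0,90,40),(20,255,255)),(250,178),35,.06))
e=hsv(im,(0,90,40),(20,255,255))|hsv(im,(95,60,30),(125,255,255))
print("egg+cup",circ(m,"wrist",e,(250,175),35,.05))
y=hsv(im,(22,150,100),(35,255,255));print("honey lid",circ(m,"wrist",y,(236,48),35,.072))
y=hsv(im,(172,120,85),(8,255,255));print("jam lid",circ(m,"wrist",y,(126,182),32,.072))
E
```

```text
(403, 52) [ 20  41 137]
(456, 113) [ 15 127 110]
(22, 130) [ 21  38 135]
(236, 40) [ 25 173 159]
(238, 72) [ 16 196  95]
(250, 158) [109  37  75]
(250, 180) [ 11 157 130]
(129, 67) [ 66 146  89]
dw (0.5938, -0.2473, 73.1, 73.8)
dc (0.5237, -0.3353, 76.4, 109.0)
bw (0.5094, 0.2631, 74.1, 75.8)
egg (0.4478, -0.0635, 38.3, 39.1)
egg+cup (0.4452, -0.0633, 39.6, 40.5)
honey lid (0.5747, -0.0515, 46.0, 47.0)
jam lid (0.4532, 0.0599, 47.1, 53.4)
```

Emit:
arm_command(increments=[[0,0,0,0.0005,-0.002,0.02,0.085],[0,0,0,0.0009,-0.005,0.045,0.085],[0,0,0,0.0009,-0.005,0.07,0.085],[0,0,0,0.0009,-0.005,0.09,0.085],[0,0,0,0.0009,-0.005,0.09,0.085],[0,0,0,0.0009,-0.005,0.09,0.085]])

```text
time: 2.32
eef_pos: [0.4471, -0.0638, 0.1094]
eef_rot: [1.0, -0.004, -0.001, -0.0]
contact_force: [0.1, -0.1, 0.9]
finger_gap: 0.993
grip_force: 0.0
```

```bash
python3 q.py 0.4477 -0.063 0.018
```

```text
pos [ 0.4471 -0.0638  0.1094] t 2.32 shift [ 0.0008 -0.0008  0.0914] turn to square [-0.02  0.13 -0.44] gap 84.8 grip 0.0 F [ 0.1 -0.1  0.9]
```

Emit:
arm_command(increments=[[0,0,-0.4,0.0008,-0.0006,0.025,0.085],[0,0,-0.4,0.0008,-0.0006,0.05,0.085],[0,0,-0.4,0.0008,-0.0006,0.075,0.085],[0,0,-0.4,0.0008,-0.0006,0.09,0.085],[0,0,-0.4,0.0008,-0.0006,0.0914,0.085],[0,0,-0.4,0.0008,-0.0006,0.0914,0.07],[0,0,-0.4,0.0008,-0.0006,0.0914,0.06],[0,0,-0.4,0.0008,-0.0006,0.0914,0.055],[0,0,-0.4,0.0008,-0.0006,0.0914,0.05],[0,0,-0.4,0.0008,-0.0006,0.0914,0.045],[0,0,-0.4,0.0008,-0.0006,0.0914,0.04],[0,0,-0.4,0.0008,-0.0006,0.0914,0.03]])

```text
time: 3.32
eef_pos: [0.4504, -0.0626, 0.0207]
eef_rot: [1.0, 0.001, 0.002, 0.001]
contact_force: [-0.7, -0.8, 6.7]
finger_gap: 0.548
grip_force: 61.8
```

Emit:
arm_command(increments=[[0,0,0,0,0,0,0.03],[0,0,0,0,0,0,0.03],[0,0,0,0,0,0,0.03],[0,0,0,0,0,-0.01,0.03],[0,0,0,0,0,-0.02,0.03]])

```text
time: 3.73
eef_pos: [0.4483, -0.0619, 0.039]
eef_rot: [1.0, 0.001, -0.001, -0.0]
contact_force: [-0.4, 0.1, -1.8]
finger_gap: 0.543
grip_force: 61.9
```

```bash
python3 q.py 0.5248 -0.332 0.16
```

```text
pos [ 0.4483 -0.0619  0.039 ] t 3.73 shift [ 0.0758  0.2702 -0.1212] turn to square [-0.02  0.07  0.11] gap 46.4 grip 61.9 F [-0.4  0.1 -1.8]
```

Emit:
arm_command(increments=[[0,0,0,0,0,-0.025,0.03],[0,0,0,0,0,-0.05,0.03],[0,0,0,0.002,0.01,-0.08,0.03],[0,0,0,0.008,0.03,-0.1,0.03],[0,0,0,0.016,0.06,-0.12,0.03],[0,0,0,0.025,0.09,-0.121,0.03],[0,0,0,0.034,0.12,-0.121,0.03],[0,0,0,0.043,0.15,-0.121,0.03],[0,0,0,0.051,0.18,-0.121,0.03],[0,0,0,0.059,0.21,-0.121,0.03],[0,0,0,0.067,0.24,-0.121,0.03],[0,0,0,0.075,0.265,-0.121,0.03]])

```text
time: 4.73
eef_pos: [0.5244, -0.3289, 0.1605]
eef_rot: [1.0, 0.001, 0.0, 0.0]
contact_force: [0.2, 0.0, -1.1]
finger_gap: 0.541
grip_force: 62.1
```

Emit:
arm_command(increments=[[0,0,0,0,0.004,0,0.03],[0,0,0,0,0.004,0,0.03],[0,0,0,0,0.004,0,0.03],[0,0,0,0,0.004,0,0.03]])

```text
time: 5.07
eef_pos: [0.5241, -0.3298, 0.1597]
eef_rot: [1.0, 0.001, -0.0, -0.0]
contact_force: [0.2, 0.1, -2.3]
finger_gap: 0.541
grip_force: 62.1
```

```bash
python3 q.py 0.5248 -0.332 0.1; python3 - <<'E'
from h import *
m=ctrl.camera_model("wrist");im=ctrl.get_image("wrist");cv2.imwrite("pics/w2.png",im)
np.save("w2.npy",m,allow_pickle=True)
for n,p in dict(dw=(.5945,-.247,.008),dc=(.5248,-.332,.008),egg=ctrl.state()["eef_pos"]+[0,0,.0]).items():print(n,project(m,"wrist",p).round(0))
E
```

```text
pos [ 0.5241 -0.3298  0.1597] t 5.07 shift [0.0008 0.0023 0.0597] turn to square [-0.04  0.02  0.15] gap 46.2 grip 62.1 F [ 0.2  0.1 -2.3]
dw [172. 109.]
dc [257. 176.]
egg [254. 245.]
```

View pics/w2.png

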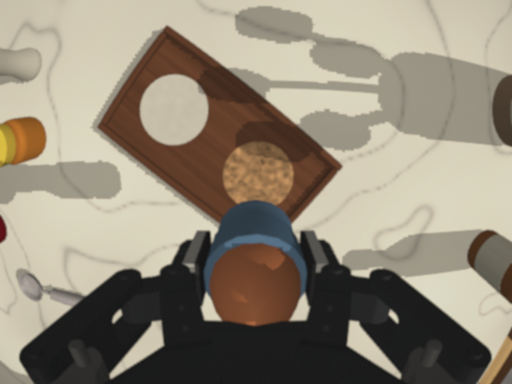

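The cork pad is near (257,176) and the white pad is at (173,109). The egg hangs upright between the pads.

```bash
python3 - <<'E'
from h import *
m=np.load("w2.npy",allow_pickle=True).item();im=cv2.imread("pics/w2.png")
W=hsv(im,(0,0,85),(180,75,255))
print("dw",circ(m,"wrist",W,(173,109),38,.008))
k=hsv(im,(5,80,60),(25,255,255)); k[200:]=0
b=blob(k,(257,176),40).reshape(-1,2); print(b.min(0),b.max(0)); 
L=b[b[:,0].argmin()];Rr=b[b[:,0].argmax()]
print("cork L/R",plane(m,"wrist",L,.008).round(4),plane(m,"wrist",Rr,.008).round(4))
d=cv2.morphologyEx(hsv(im,(0,70,0),(20,255,90)),cv2.MORPH_CLOSE,np.ones((5,5)))
for c in((168,27),(98,126),(341,165)):print("corner",c,plane(m,"wrist",c,.014).round(4))
E
```

```text
dw (0.5938, -0.2475, 73.1, 73.3)
[217 136] [297 199]
cork L/R [ 0.5248 -0.2913  0.008 ] [ 0.5251 -0.3731  0.008 ]
corner (168, 27) [ 0.678  -0.2445  0.014 ]
corner (98, 126) [ 0.5819 -0.1638  0.014 ]
corner (341, 165) [ 0.5385 -0.4173  0.014 ]
```

Emit:
arm_command(increments=[[0,0,0.15,0.0006,0.0027,0.02,0.03],[0,0,0.15,0.0006,0.0027,0.045,0.03],[0,0,0.15,0.0006,0.0027,0.07,0.03],[0,0,0.15,0.0006,0.0027,0.09,0.03],[0,0,0.15,0.0006,0.0027,0.105,0.03],[0,0,0.15,0.0006,0.0027,0.115,0.03],[0,0,0.15,0.0006,0.0027,0.121,0.03],[0,0,0.15,0.0006,0.0027,0.121,0.03],[0,0,0.15,0.0006,0.0027,0.121,0.03]])

```text
time: 5.87
eef_pos: [0.5254, -0.3336, 0.0394]
eef_rot: [1.0, -0.0, 0.0, 0.0]
contact_force: [-0.5, -0.7, -2.1]
finger_gap: 0.543
grip_force: 62.2
```

```bash
python3 q.py 0.5247 -0.3325 0.028
```

```text
pos [ 0.5254 -0.3336  0.0394] t 5.87 shift [-0.0007 -0.0011  0.0114] turn to square [ 0.03 -0.04 -0.02] gap 46.3 grip 62.2 F [-0.5 -0.7 -2.1]
```

Emit:
arm_command(increments=[[0,0,0,-0.0006,-0.0009,0.003,0.03],[0,0,0,-0.0006,-0.0009,0.006,0.03],[0,0,0,-0.0006,-0.0009,0.008,0.03],[0,0,0,-0.0006,-0.0009,0.009,0.03],[0,0,0,-0.0006,-0.0009,0.0095,0.03],[0,0,0,-0.0006,-0.0009,0.0095,0.03]])

```text
time: 6.37
eef_pos: [0.5243, -0.3327, 0.029]
eef_rot: [1.0, -0.0, -0.0, -0.0]
contact_force: [0.2, 0.5, -1.9]
finger_gap: 0.544
grip_force: 62.2
```

Emit:
arm_command(increments=[[0,0,0,0,0,0.0005,0.03],[0,0,0,0,0,0.001,0.03],[0,0,0,0,0,0.001,0.03]])

```text
time: 6.62
eef_pos: [0.5245, -0.3329, 0.0288]
eef_rot: [1.0, -0.0, -0.0, 0.0]
contact_force: [-2.4, 0.7, 3.5]
finger_gap: 0.546
grip_force: 62.7
```

Emit:
arm_command(increments=[[0,0,0,0,0,0,0.05],[0,0,0,0,0,0,0.055],[0,0,0,0,0,0,0.065],[0,0,0,0,0,0,0.075],[0,0,0,0,0,0,0.075],[0,0,0,0,0,-0.02,0.075],[0,0,0,0,0,-0.05,0.075],[0,0,0,0,0,-0.09,0.075],[0,0,0,0,0,-0.13,0.075],[0,0,0,0,0,-0.16,0.075],[0,0,0,0,0,-0.16,0.075],[0,0,0,0,0,-0.16,0.075]])

```text
time: 7.62
eef_pos: [0.5258, -0.3338, 0.1916]
eef_rot: [1.0, -0.0, 0.003, 0.002]
contact_force: [0.6, 0.3, -0.3]
finger_gap: 0.877
grip_force: 0.0
```

```bash
python3 q.py 0.665 -0.053 0.21; python3 - <<'E'
from h import *
m=ctrl.camera_model("wrist");im=ctrl.get_image("wrist");cv2.imwrite("pics/w3.png",im)
np.save("w3.npy",m,allow_pickle=True)
print(project(m,"wrist",[.5245,-.3328,.06]))
e=hsv(im,(0,100,40),(20,255,255))
W=hsv(im,(0,0,85),(180,75,255))
c=project(m,"wrist",[.5245,-.3328,.06])
print("egg",circ(m,"wrist",e,c,22,.064)); print("dw",circ(m,"wrist",W,project(m,"wrist",[.594,-.2475,.008]),38,.008))
E
```

```text
pos [ 0.5258 -0.3338  0.1916] t 7.62 shift [ 0.1391 -0.2808 -0.0187] turn to square [ 0.22 -0.29 -0.04] gap 74.9 grip 0.0 F [ 0.6  0.3 -0.3]
[252.96596844 183.81264367]
egg (0.5226, -0.3328, 35.7, 38.6)
dw (0.5938, -0.2474, 73.1, 73.3)
```

View pics/w3.png

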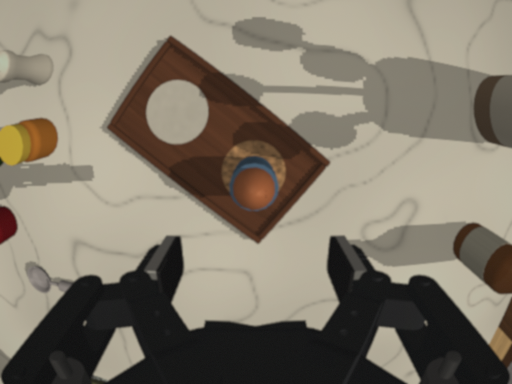

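The egg stands centred on the cork pad at (253,185). Next is the salt mill.

Emit:
arm_command(increments=[[0,0,0,0.015,-0.03,-0.002,0.075],[0,0,0,0.031,-0.062,-0.005,0.075],[0,0,0,0.047,-0.094,-0.008,0.075],[0,0,0,0.063,-0.126,-0.01,0.075],[0,0,0,0.079,-0.158,-0.012,0.075],[0,0,0,0.095,-0.19,-0.014,0.075],[0,0,0,0.11,-0.222,-0.016,0.075],[0,0,0,0.125,-0.254,-0.018,0.075],[0,0,0,0.139,-0.281,-0.018,0.075],[0,0,0,0.139,-0.281,-0.018,0.075],[0,0,0,0.139,-0.281,-0.018,0.075],[0,0,0,0.139,-0.281,-0.018,0.075]])

```text
time: 8.67
eef_pos: [0.6625, -0.052, 0.2037]
eef_rot: [1.0, -0.0, -0.002, -0.0]
contact_force: [0.1, -0.8, -0.4]
finger_gap: 0.877
grip_force: 0.0
```

```bash
python3 q.py 0.665 -0.053 0.21; python3 - <<'E'
from h import *
m=ctrl.camera_model("wrist");im=ctrl.get_image("wrist");cv2.imwrite("pics/w4.png",im)
np.save("w4.npy",m,allow_pickle=True)
print(project(m,"wrist",[.665,-.053,.09]),project(m,"wrist",[.665,-.053,.0]))
E
```

```text
pos [ 0.6625 -0.052   0.2037] t 8.67 shift [ 0.0025  0.001  -0.0063] turn to square [-0.01  0.22 -0.02] gap 74.9 grip 0.0 F [ 0.1 -0.8 -0.4]
[255.67467243 183.82139329] [255.50031387 163.60620681]
```

View pics/w4.png

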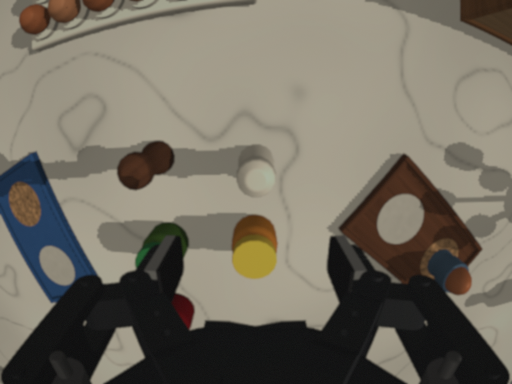

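The salt head is at (257,178) with its foot just above it in the image. Honey is at (254,250), and the egg is still upright on its tray.

```bash
python3 - <<'E'
from h import *
m=np.load("w4.npy",allow_pickle=True).item();im=cv2.imread("pics/w4.png");H=cv2.cvtColor(im,cv2.COLOR_BGR2HSV)
for r in range(138,206,3): print(r,H[r,257].tolist(),end=" ")
print()
for c in range(225,292,3): print(c,H[178,c].tolist(),end=" ")
s=hsv(im,(0,0,100),(180,32,255))
print("\nsalt",circ(m,"wrist",s,(257,178),32,.08), blob(s,(257,178),32).reshape(-1,2).min(0),blob(s,(257,178),32).reshape(-1,2).max(0))
y=hsv(im,(22,150,90),(35,255,255));print("honey lid",circ(m,"wrist",y,(254,258),35,.072))
im3=cv2.resize(im[120:220,200:320],None,fx=5,fy=5);cv2.imwrite("pics/w4c.png",im3)
E
```

```text
138 [22, 36, 161] 141 [22, 36, 162] 144 [21, 38, 135] 147 [20, 42, 109] 150 [22, 42, 108] 153 [21, 41, 107] 156 [22, 40, 95] 159 [20, 41, 113] 162 [21, 42, 158] 165 [21, 42, 163] 168 [23, 39, 168] 171 [29, 32, 170] 174 [28, 36, 170] 177 [27, 35, 170] 180 [27, 35, 170] 183 [26, 35, 170] 186 [27, 35, 170] 189 [26, 36, 170] 192 [21, 44, 156] 195 [20, 42, 150] 198 [21, 38, 162] 201 [21, 37, 165] 204 [21, 37, 165] 
225 [23, 37, 164] 228 [23, 37, 164] 231 [21, 37, 164] 234 [20, 36, 155] 237 [20, 40, 116] 240 [21, 42, 122] 243 [20, 43, 132] 246 [21, 42, 162] 249 [24, 38, 170] 252 [25, 36, 170] 255 [26, 36, 170] 258 [26, 35, 170] 261 [27, 35, 170] 264 [30, 32, 170] 267 [42, 26, 178] 270 [40, 30, 178] 273 [37, 32, 175] 276 [22, 37, 159] 279 [23, 36, 147] 282 [23, 37, 144] 285 [21, 38, 160] 288 [21, 37, 164] 291 [20, 38, 166] 
salt (0.6691, -0.0621, 15.5, 19.1) [257 168] [274 186]
honey lid (0.5804, -0.0513, 45.5, 51.7)
```

View pics/w4c.png

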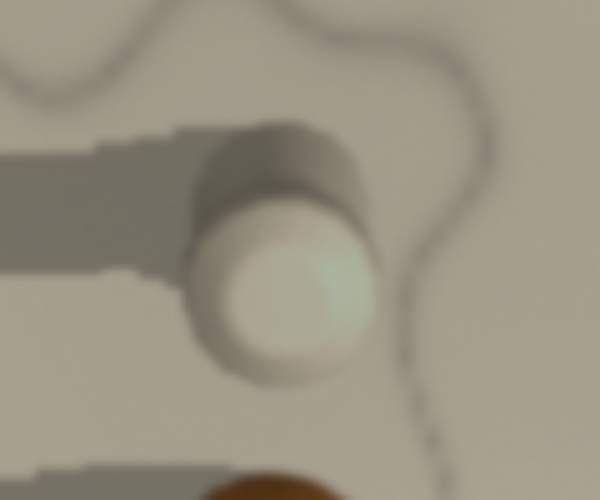

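The crop shows the head circle centred at pixel (256.1,178.2), about 38 px across, with the foot's far edge at row 144.4.

```bash
python3 - <<'E'
from h import *
m=np.load("w4.npy",allow_pickle=True).item()
for z in(.07,.075,.08):print(z,plane(m,"wrist",(256.1,178.2),z).round(4))
print("foot far edge minus .021:",plane(m,"wrist",(256,144.4),.005)-[.021,0,0],plane(m,"wrist",(256,144.4),.012)-[.021,0,0])
t=ctrl.camera_model("top");print(plane(t,"top",(285.2,142.4),.088))
E
python3 q.py 0.668 -0.053 .027
```

```text
0.07 [ 0.6651 -0.0535  0.07  ]
0.075 [ 0.6663 -0.0534  0.075 ]
0.08 [ 0.6676 -0.0534  0.08  ]
foot far edge minus .021: [ 0.66765172 -0.05356309  0.005     ] [ 0.66861453 -0.05353894  0.012     ]
[ 0.66955553 -0.05316423  0.088     ]
pos [ 0.6626 -0.0526  0.2043] t 8.72 shift [0.006  0.0005 0.1772] turn to square [-0.01  0.17 -0.09] gap 75.2 grip 0.0 F [ 0.4 -0.4  0.3]
```

Emit:
arm_command(increments=[[0,0,0,0.0045,0.001,0.03,0.075],[0,0,0,0.0045,0.001,0.06,0.075],[0,0,0,0.0045,0.001,0.09,0.075],[0,0,0,0.0045,0.001,0.12,0.075],[0,0,0,0.0045,0.001,0.14,0.075],[0,0,0,0.0045,0.001,0.155,0.075],[0,0,0,0.0045,0.001,0.165,0.075],[0,0,0,0.0045,0.001,0.165,0.075],[0,0,0,0.0045,0.001,0.165,0.075]])

```text
time: 9.47
eef_pos: [0.6683, -0.0535, 0.0415]
eef_rot: [1.0, -0.001, 0.0, 0.0]
contact_force: [1.0, 0.2, -0.4]
finger_gap: 0.883
grip_force: 0.0
```

```bash
python3 q.py 0.667 -0.0535 .028
```

```text
pos [ 0.6683 -0.0535  0.0415] t 9.47 shift [-0.0013  0.      0.0135] turn to square [ 0.01 -0.02 -0.08] gap 75.4 grip 0.0 F [ 1.   0.2 -0.4]
```

Emit:
arm_command(increments=[[0,0,0,-0.001,0,0.007,0.075],[0,0,0,-0.001,0,0.0125,0.075],[0,0,0,-0.001,0,0.0125,0.06],[0,0,0,-0.001,0,0.0125,0.05],[0,0,0,-0.001,0,0.0125,0.04],[0,0,0,-0.001,0,0.0125,0.034],[0,0,0,-0.001,0,0.0125,0.028],[0,0,0,-0.001,0,0.0125,0.022],[0,0,0,-0.001,0,0.0125,0.018],[0,0,0,-0.001,0,0.0125,0.018],[0,0,0,-0.001,0,0.0125,0.018],[0,0,0,-0.001,0,0.0125,0.018]])

```text
time: 10.47
eef_pos: [0.6675, -0.0528, 0.0293]
eef_rot: [1.0, -0.0, 0.0, -0.0]
contact_force: [-1.1, 1.6, 5.3]
finger_gap: 0.383
grip_force: 57.5
```

Emit:
arm_command(increments=[[0,0,0,0,0,-0.005,0.018],[0,0,0,0,0,-0.01,0.018],[0,0,0,0,0,-0.01,0.018]])

```text
time: 10.72
eef_pos: [0.6672, -0.053, 0.0391]
eef_rot: [1.0, -0.0, 0.0, 0.0]
contact_force: [-0.0, 0.0, -0.7]
finger_gap: 0.382
grip_force: 58.2
```

```bash
python3 q.py 0.5942 -0.2473 0.16
```

```text
pos [ 0.6672 -0.053   0.0391] t 10.72 shift [-0.0728  0.1944 -0.1209] turn to square [ 0.02 -0.03 -0.04] gap 32.6 grip 58.2 F [-0.   0.  -0.7]
```

Emit:
arm_command(increments=[[0,0,0,0,0,-0.025,0.018],[0,0,0,0,0,-0.06,0.018],[0,0,0,-0.004,0.01,-0.09,0.018],[0,0,0,-0.012,0.03,-0.11,0.018],[0,0,0,-0.022,0.06,-0.121,0.018],[0,0,0,-0.034,0.09,-0.121,0.018],[0,0,0,-0.045,0.12,-0.121,0.018],[0,0,0,-0.056,0.15,-0.121,0.018],[0,0,0,-0.066,0.178,-0.121,0.018],[0,0,0,-0.0725,0.1945,-0.121,0.018],[0,0,0,-0.0725,0.1945,-0.121,0.018],[0,0,0,-0.0725,0.1945,-0.121,0.018]])

```text
time: 11.72
eef_pos: [0.5938, -0.2481, 0.1591]
eef_rot: [1.0, -0.001, -0.0, -0.0]
contact_force: [0.3, 0.4, -1.5]
finger_gap: 0.379
grip_force: 58.5
```

```bash
python3 q.py 0.5942 -0.2473 0.038; python3 - <<'E'
from h import *
m=ctrl.camera_model("wrist");im=ctrl.get_image("wrist")
a=ctrl.get_image("scene"); ms=ctrl.camera_model("scene")
p=ctrl.state()["eef_pos"]; c=project(ms,"scene",p+[0,0,.02]).astype(int); print(c)
crop=a[c[1]-60:c[1]+60,c[0]-60:c[0]+60]; crop=cv2.resize(crop,(400,400),interpolation=cv2.INTER_CUBIC)
w=cv2.resize(im[90:374,:],(400,222))
o=np.zeros((400,800,3),'u1');o[:,:400]=crop;o[:222,400:]=w;cv2.imwrite("pics/s5.png",np.clip(o*1.5,0,255).astype('u1'))
E
```

```text
pos [ 0.5938 -0.2481  0.1591] t 11.72 shift [ 0.0005 -0.0007  0.1211] turn to square [-0.04  0.03 -0.17] gap 32.4 grip 58.5 F [ 0.3  0.4 -1.5]
[145 124]
```

View pics/s5.png

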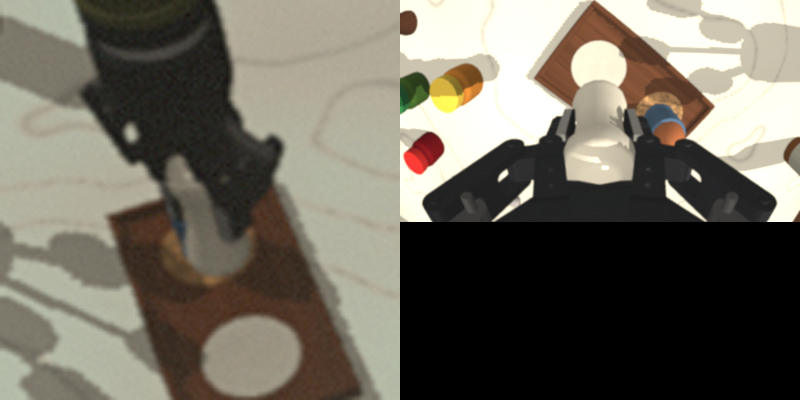

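The mill hangs upright over the white pad, and the egg clears the gripper. Lowering.

Emit:
arm_command(increments=[[0,0,0,0.0003,-0.0006,0.025,0.018],[0,0,0,0.0003,-0.0006,0.05,0.018],[0,0,0,0.0003,-0.0006,0.075,0.018],[0,0,0,0.0003,-0.0006,0.095,0.018],[0,0,0,0.0003,-0.0006,0.108,0.018],[0,0,0,0.0003,-0.0006,0.114,0.018],[0,0,0,0.0003,-0.0006,0.116,0.018],[0,0,0,0.0003,-0.0006,0.118,0.018],[0,0,0,0.0003,-0.0006,0.1195,0.018],[0,0,0,0.0003,-0.0006,0.1195,0.018],[0,0,0,0.0003,-0.0006,0.1195,0.018]])

```text
time: 12.73
eef_pos: [0.5954, -0.2471, 0.0413]
eef_rot: [1.0, -0.0, 0.001, 0.0]
contact_force: [-0.2, 0.4, -2.0]
finger_gap: 0.375
grip_force: 58.5
```

```bash
python3 q.py 0.594 -0.2475 0.037
```

```text
pos [ 0.5954 -0.2471  0.0413] t 12.73 shift [-0.0014  0.0004  0.0043] turn to square [ 0.05 -0.1  -0.05] gap 32.1 grip 58.5 F [-0.2  0.4 -2. ]
```

Emit:
arm_command(increments=[[0,0,0,0,0,0.001,0.018],[0,0,0,0,0,0.002,0.018],[0,0,0,0,0,0.0025,0.018],[0,0,0,0,0,0.003,0.018],[0,0,0,0,0,0.003,0.018]])

```text
time: 13.15
eef_pos: [0.5949, -0.2468, 0.0374]
eef_rot: [1.0, -0.0, 0.0, 0.0]
contact_force: [0.6, 0.6, -0.3]
finger_gap: 0.381
grip_force: 58.4
```

Emit:
arm_command(increments=[[0,0,0,-0.0005,0.0003,0.0005,0.018],[0,0,0,-0.0005,0.0003,0.001,0.018],[0,0,0,-0.0005,0.0003,0.001,0.018]])

```text
time: 13.4
eef_pos: [0.595, -0.247, 0.0373]
eef_rot: [1.0, -0.0, 0.001, -0.0]
contact_force: [-0.7, 2.9, 4.4]
finger_gap: 0.38
grip_force: 58.2
```

Contact; release and rise.

Emit:
arm_command(increments=[[0,0,0,0,0,0,0.036],[0,0,0,0,0,0,0.042],[0,0,0,0,0,0,0.05],[0,0,0,0,0,0,0.06],[0,0,0,0,0,0,0.065],[0,0,0,0,0,0,0.065],[0,0,0,0,0,-0.02,0.065],[0,0,0,0,0,-0.05,0.065],[0,0,0,0,0,-0.09,0.065],[0,0,0,0,0,-0.13,0.065],[0,0,0,0,0,-0.15,0.065],[0,0,0,0,0,-0.15,0.065]])

```text
time: 14.4
eef_pos: [0.5975, -0.2487, 0.1942]
eef_rot: [1.0, -0.0, 0.006, 0.003]
contact_force: [0.2, -0.1, 1.1]
finger_gap: 0.764
grip_force: 0.0
```

```bash
python3 q.py 0.577 -0.0513 0.18; python3 - <<'E'
from h import *
m=ctrl.camera_model("wrist");im=ctrl.get_image("wrist");cv2.imwrite("pics/w6.png",im)
np.save("w6.npy",m,allow_pickle=True)
print(project(m,"wrist",[.594,-.2475,.008+.075]),project(m,"wrist",[.594,-.2475,.008]))
y=hsv(im,(22,150,90),(35,255,255));c=project(m,"wrist",[.577,-.0513,.072]);print(c,"honey lid",circ(m,"wrist",y,c,38,.072))
y=hsv(im,(172,120,85),(8,255,255));c=project(m,"wrist",[.453,.061,.072]);print(c)
E
```

```text
pos [ 0.5975 -0.2487  0.1942] t 14.4 shift [-0.0208 -0.1975  0.0128] turn to square [ 0.33 -0.64 -0.04] gap 65.2 grip 0.0 F [ 0.2 -0.1  1.1]
[252.38581349 192.95669362] [252.54386486 174.35228542]
[ 71.03354062 205.2620521 ] honey lid (0.5788, -0.0569, 45.5, 55.0)
[ 29.53660136 288.7356564 ]
```

View pics/w6.png

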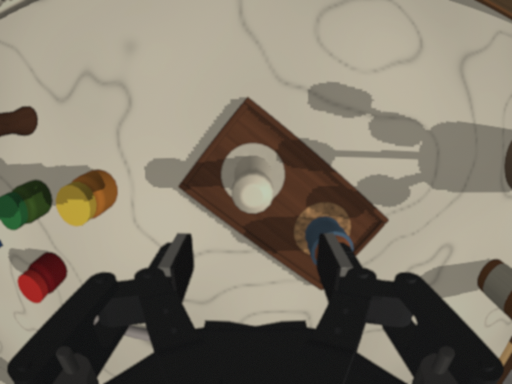

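Salt stands on the white pad: its head is at (252,193), right where predicted. Next is honey.

Emit:
arm_command(increments=[[0,0,0,-0.003,-0.03,0,0.075],[0,0,0,-0.006,-0.065,0,0.075],[0,0,0,-0.01,-0.1,0.005,0.075],[0,0,0,-0.014,-0.135,0.01,0.075],[0,0,0,-0.018,-0.17,0.0128,0.075],[0,0,0,-0.02,-0.1975,0.0128,0.075],[0,0,0,-0.02,-0.1975,0.0128,0.075],[0,0,0,-0.02,-0.1975,0.0128,0.075],[0,0,0,-0.02,-0.1975,0.0128,0.075]])

```text
time: 15.2
eef_pos: [0.5738, -0.0498, 0.1719]
eef_rot: [1.0, -0.0, -0.001, 0.0]
contact_force: [1.2, 0.2, 0.0]
finger_gap: 0.874
grip_force: 0.0
```

```bash
python3 q.py 0.577 -0.0513 0.02; python3 - <<'E'
from h import *
m=ctrl.camera_model("wrist");im=ctrl.get_image("wrist");cv2.imwrite("pics/w7.png",im)
np.save("w7.npy",m,allow_pickle=True)
c=project(m,"wrist",[.577,-.0513,.072]);print(c)
H=cv2.cvtColor(im,cv2.COLOR_BGR2HSV)
x=int(c[0]); print([(r,H[r,x].tolist()) for r in range(int(c[1])-50,int(c[1])+45,4)])
for z,h in((.072,22),):
    y=hsv(im,(h,150,90),(35,255,255));print("lid",circ(m,"wrist",y,c,45,z))
a=hsv(im,(8,120,50),(35,255,255));k=blob(a,c,60).reshape(-1,2);print(k.min(0),k.max(0)); t=k[:,1].min(); print("foot far",plane(m,"wrist",(c[0],t),.003)-[.027,0,0])
L,Rr=k[:,0].min(),k[:,0].max();print(plane(m,"wrist",(L,c[1]),.06),plane(m,"wrist",(Rr,c[1]),.06))
E
```

```text
pos [ 0.5738 -0.0498  0.1719] t 15.2 shift [0.0035 0.0015 0.1519] turn to square [ 0.01  0.12 -0.03] gap 74.6 grip 0.0 F [1.2 0.2 0. ]
[256.29295529 187.55978847]
[(137, [21, 37, 167]), (141, [23, 37, 167]), (145, [22, 40, 158]), (149, [15, 187, 82]), (153, [15, 188, 107]), (157, [16, 186, 107]), (161, [24, 176, 135]), (165, [24, 176, 171]), (169, [25, 174, 171]), (173, [24, 176, 171]), (177, [24, 174, 171]), (181, [24, 175, 172]), (185, [24, 176, 171]), (189, [24, 176, 171]), (193, [24, 176, 171]), (197, [24, 175, 172]), (201, [24, 176, 171]), (205, [24, 176, 171]), (209, [24, 176, 171]), (213, [24, 155, 171]), (217, [21, 36, 170]), (221, [23, 36, 170]), (225, [22, 38, 170]), (229, [23, 38, 170])]
lid (0.5779, -0.0511, 45.7, 47.8)
[229 148] [283 213]
foot far [ 0.5734982  -0.05159766  0.003     ]
[ 0.57356248 -0.02707284  0.06      ] [ 0.57354738 -0.07513867  0.06      ]
```

Emit:
arm_command(increments=[[0,0,0,0.003,0.0014,0.03,0.08],[0,0,0,0.003,0.0014,0.06,0.08],[0,0,0,0.003,0.0014,0.09,0.08],[0,0,0,0.003,0.0014,0.115,0.08],[0,0,0,0.003,0.0014,0.135,0.08],[0,0,0,0.003,0.0014,0.143,0.08],[0,0,0,0.003,0.0014,0.143,0.08],[0,0,0,0.003,0.0014,0.143,0.08]])

```text
time: 15.92
eef_pos: [0.5777, -0.0518, 0.0306]
eef_rot: [1.0, -0.001, 0.0, 0.0]
contact_force: [0.9, -0.2, -0.3]
finger_gap: 0.933
grip_force: 0.0
```

```bash
python3 q.py 0.5765 -0.0512 .02
```

```text
pos [ 0.5777 -0.0518  0.0306] t 15.92 shift [-0.0012 -0.0006  0.0106] turn to square [ 0.   -0.   -0.11] gap 79.7 grip 0.0 F [ 0.9 -0.2 -0.3]
```

Emit:
arm_command(increments=[[0,0,0,-0.001,-0.0005,0.005,0.08],[0,0,0,-0.001,-0.0005,0.0095,0.08],[0,0,0,-0.001,-0.0005,0.0095,0.07],[0,0,0,-0.001,-0.0005,0.0095,0.065],[0,0,0,-0.001,-0.0005,0.0095,0.06],[0,0,0,-0.001,-0.0005,0.0095,0.055],[0,0,0,-0.001,-0.0005,0.0095,0.05],[0,0,0,-0.001,-0.0005,0.0095,0.045],[0,0,0,-0.001,-0.0005,0.0095,0.04],[0,0,0,-0.001,-0.0005,0.0095,0.038],[0,0,0,-0.001,-0.0005,0.0095,0.038],[0,0,0,-0.001,-0.0005,0.0095,0.038]])

```text
time: 16.92
eef_pos: [0.5771, -0.0506, 0.0219]
eef_rot: [1.0, -0.0, 0.001, 0.0]
contact_force: [-1.1, -0.2, 5.7]
finger_gap: 0.603
grip_force: 63.6
```

Emit:
arm_command(increments=[[0,0,0,0,0,-0.005,0.038],[0,0,0,0,0,-0.01,0.038],[0,0,0,0,0,-0.01,0.038]])

```text
time: 17.17
eef_pos: [0.5765, -0.0503, 0.0312]
eef_rot: [1.0, -0.0, 0.0, -0.0]
contact_force: [1.1, 1.5, -3.8]
finger_gap: 0.603
grip_force: 63.3
```

```bash
python3 q.py 0.613 0.302 0.17
```

```text
pos [ 0.5765 -0.0503  0.0312] t 17.17 shift [ 0.0364 -0.3524 -0.1388] turn to square [-0.   -0.03 -0.04] gap 51.5 grip 63.3 F [ 1.1  1.5 -3.8]
```

Emit:
arm_command(increments=[[0,0,0,0,0,-0.025,0.038],[0,0,0,0,0,-0.06,0.038],[0,0,0,0,0,-0.095,0.038],[0,0,0,0.001,-0.01,-0.125,0.038],[0,0,0,0.004,-0.035,-0.139,0.038],[0,0,0,0.007,-0.07,-0.139,0.038],[0,0,0,0.011,-0.105,-0.139,0.038],[0,0,0,0.015,-0.14,-0.139,0.038],[0,0,0,0.018,-0.175,-0.139,0.038],[0,0,0,0.022,-0.21,-0.139,0.038],[0,0,0,0.026,-0.245,-0.139,0.038],[0,0,0,0.029,-0.28,-0.139,0.038]])

```text
time: 18.17
eef_pos: [0.6051, 0.2312, 0.1689]
eef_rot: [1.0, -0.0, -0.001, 0.0]
contact_force: [0.2, -0.2, -3.3]
finger_gap: 0.602
grip_force: 64.2
```

Emit:
arm_command(increments=[[0,0,0,0.003,-0.03,0,0.038],[0,0,0,0.006,-0.06,0,0.038],[0,0,0,0.007,-0.072,0,0.038],[0,0,0,0.007,-0.072,0,0.038],[0,0,0,0.007,-0.072,0,0.038],[0,0,0,0.007,-0.072,0,0.038]])

```text
time: 18.67
eef_pos: [0.6124, 0.3004, 0.1691]
eef_rot: [1.0, -0.001, -0.001, 0.001]
contact_force: [-0.7, 0.1, -2.4]
finger_gap: 0.6
grip_force: 64.2
```

```bash
python3 q.py 0.6135 0.302 0.04; python3 - <<'E'
from h import *
m=ctrl.camera_model("wrist");im=ctrl.get_image("wrist");cv2.imwrite("pics/w8.png",im)
np.save("w8.npy",m,allow_pickle=True)
for p in((.6135,.302,.008),(.5105,.263,.008)):print(project(m,"wrist",p).round(0))
E
```

```text
pos [0.6124 0.3004 0.1691] t 18.67 shift [ 0.0013 -0.0017  0.1291] turn to square [ 0.06  0.07 -0.08] gap 51.2 grip 64.2 F [-0.7  0.1 -2.4]
[253. 173.]
[287. 260.]
```

View pics/w8.png

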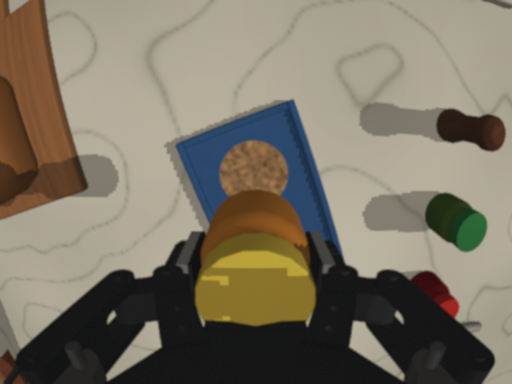

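The cork pad is at (254,173), where predicted. A quick extent check comes first, then lowering.

```bash
python3 - <<'E'
from h import *
m=np.load("w8.npy",allow_pickle=True).item();im=cv2.imread("pics/w8.png")
k=hsv(im,(5,50,70),(25,200,255)); k[186:]=0
b=blob(k,(254,165),42).reshape(-1,2); P=np.array([plane(m,"wrist",q,.008)[:2] for q in b]); 
print("y mid",(P[:,1].min()+P[:,1].max())/2,np.ptp(P[:,1]),"x from far edge",P[:,0].max()-.036)
E
```

```text
y mid 0.30147224408706913 0.07065237273327685 x from far edge 0.6116509228727516
```

Emit:
arm_command(increments=[[0,0,0,0.0008,-0.0014,0.03,0.038],[0,0,0,0.0008,-0.0014,0.06,0.038],[0,0,0,0.0008,-0.0014,0.085,0.038],[0,0,0,0.0008,-0.0014,0.105,0.038],[0,0,0,0.0008,-0.0014,0.12,0.038],[0,0,0,0.0008,-0.0014,0.129,0.038],[0,0,0,0.0008,-0.0014,0.131,0.038],[0,0,0,0.0008,-0.0014,0.133,0.038],[0,0,0,0.0008,-0.0014,0.133,0.038],[0,0,0,0.0008,-0.0014,0.133,0.038]])

```text
time: 19.55
eef_pos: [0.6146, 0.3033, 0.0387]
eef_rot: [1.0, -0.0, 0.001, -0.001]
contact_force: [-0.2, -0.9, -2.6]
finger_gap: 0.602
grip_force: 64.2
```

```bash
python3 q.py 0.6133 0.302 0.0295
```

```text
pos [0.6146 0.3033 0.0387] t 19.55 shift [-0.0014  0.0013  0.0092] turn to square [-0.06 -0.16 -0.05] gap 51.4 grip 64.2 F [-0.2 -0.9 -2.6]
```

Target about (0.613, 0.302).

Emit:
arm_command(increments=[[0,0,0,-0.001,0.0009,0.003,0.038],[0,0,0,-0.001,0.0009,0.005,0.038],[0,0,0,-0.001,0.0009,0.0065,0.038],[0,0,0,-0.001,0.0009,0.0075,0.038],[0,0,0,-0.001,0.0009,0.008,0.038],[0,0,0,-0.001,0.0009,0.008,0.038]])

```text
time: 20.05
eef_pos: [0.6125, 0.3021, 0.03]
eef_rot: [1.0, -0.0, -0.0, 0.0]
contact_force: [-3.8, -1.9, 4.9]
finger_gap: 0.603
grip_force: 65.0
```

Contact; release.

Emit:
arm_command(increments=[[0,0,0,0,0,0,0.055],[0,0,0,0,0,0,0.06],[0,0,0,0,0,0,0.068],[0,0,0,0,0,0,0.076],[0,0,0,0,0,0,0.08],[0,0,0,0,0,0,0.08],[0,0,0,0,0,-0.02,0.08],[0,0,0,0,0,-0.05,0.08],[0,0,0,0,0,-0.09,0.08],[0,0,0,0,0,-0.13,0.08],[0,0,0,0,0,-0.15,0.08],[0,0,0,0,0,-0.15,0.08]])

```text
time: 21.05
eef_pos: [0.616, 0.3035, 0.1874]
eef_rot: [1.0, -0.0, 0.006, -0.002]
contact_force: [0.4, 0.8, 0.9]
finger_gap: 0.938
grip_force: 0.0
```

```bash
python3 q.py 0.453 0.061 0.18; python3 - <<'E'
from h import *
m=ctrl.camera_model("wrist");im=ctrl.get_image("wrist");cv2.imwrite("pics/w9.png",im)
c=project(m,"wrist",[.613,.302,.08]);y=hsv(im,(22,150,90),(35,255,255));print(c,"honey lid",circ(m,"wrist",y,c,38,.08))
a=hsv(im,(8,120,50),(35,255,255))
W=hsv(im,(0,0,85),(180,75,255));c=project(m,"wrist",[.5105,.263,.008]);print(c,"bw",circ(m,"wrist",W,c,38,.008))
E
```

```text
pos [0.616  0.3035 0.1874] t 21.05 shift [-0.1629  0.2427  0.0042] turn to square [-0.28 -0.7  -0.04] gap 80.1 grip 0.0 F [0.4 0.8 0.9]
[256.85562399 193.71812578] honey lid (0.6139, 0.3019, 46.4, 48.0)
[288.36597161 257.12938489] bw (0.5095, 0.2632, 73.7, 74.6)
```

Honey reads (0.614, 0.302), which is on its pad. Next is jam.

Emit:
arm_command(increments=[[0,0,0,-0.019,0.028,0,0.08],[0,0,0,-0.038,0.056,0,0.08],[0,0,0,-0.058,0.086,0,0.08],[0,0,0,-0.078,0.116,0,0.08],[0,0,0,-0.098,0.146,0,0.08],[0,0,0,-0.118,0.176,0,0.08],[0,0,0,-0.138,0.206,0,0.08],[0,0,0,-0.155,0.232,0.004,0.08],[0,0,0,-0.162,0.2425,0.004,0.08],[0,0,0,-0.162,0.2425,0.004,0.08],[0,0,0,-0.162,0.2425,0.004,0.08],[0,0,0,-0.162,0.2425,0.004,0.08]])

```text
time: 22.1
eef_pos: [0.4508, 0.0603, 0.1746]
eef_rot: [1.0, -0.0, -0.0, -0.0]
contact_force: [-0.4, 1.2, -0.5]
finger_gap: 0.938
grip_force: 0.0
```

```bash
python3 q.py 0.453 0.061 0.02; python3 - <<'E'
from h import *
m=ctrl.camera_model("wrist");im=ctrl.get_image("wrist");cv2.imwrite("pics/w10.png",im)
c=project(m,"wrist",[.453,.061,.072]);print(c)
H=cv2.cvtColor(im,cv2.COLOR_BGR2HSV)
x=int(c[0]); print([(r,H[r,x].tolist()) for r in range(int(c[1])-50,int(c[1])+45,4)])
for v in(60,85,110):
    y=hsv(im,(170,120,v),(8,255,255));print(v,"lid",circ(m,"wrist",y,c,45,.072))
y=hsv(im,(170,120,25),(8,255,255));k=blob(y,c,60).reshape(-1,2);print(k.min(0),k.max(0)); print("foot far",plane(m,"wrist",(c[0],k[:,1].min()),.003)-[.027,0,0])
E
```

```text
pos [0.4508 0.0603 0.1746] t 22.1 shift [ 0.0023 -0.0006  0.1546] turn to square [-0.03  0.01 -0.02] gap 80.1 grip 0.0 F [-0.4  1.2 -0.5]
[253.79133096 187.98494734]
[(137, [22, 37, 153]), (141, [22, 36, 154]), (145, [22, 38, 154]), (149, [5, 95, 59]), (153, [179, 194, 54]), (157, [179, 208, 65]), (161, [1, 197, 79]), (165, [1, 200, 144]), (169, [1, 198, 144]), (173, [1, 200, 143]), (177, [1, 200, 144]), (181, [1, 200, 143]), (185, [1, 198, 144]), (189, [1, 198, 144]), (193, [1, 198, 144]), (197, [1, 198, 144]), (201, [1, 200, 144]), (205, [1, 198, 144]), (209, [1, 198, 144]), (213, [1, 195, 144]), (217, [20, 37, 153]), (221, [22, 37, 153]), (225, [21, 38, 153]), (229, [21, 38, 153])]
60 lid (0.4555, 0.0629, 46.7, 55.0)
85 lid (0.4528, 0.0634, 46.7, 48.8)
110 lid (0.4521, 0.0637, 46.2, 47.0)
[224 150] [277 214]
foot far [0.4482057  0.06126725 0.003     ]
```

Emit:
arm_command(increments=[[0,0,0,0.001,-0.0033,0.03,0.08],[0,0,0,0.001,-0.0033,0.06,0.08],[0,0,0,0.001,-0.0033,0.09,0.08],[0,0,0,0.001,-0.0033,0.115,0.08],[0,0,0,0.001,-0.0033,0.135,0.08],[0,0,0,0.001,-0.0033,0.144,0.08],[0,0,0,0.001,-0.0033,0.144,0.08],[0,0,0,0.001,-0.0033,0.144,0.08]])

```text
time: 22.82
eef_pos: [0.4518, 0.0635, 0.031]
eef_rot: [1.0, 0.0, -0.0, -0.0]
contact_force: [0.4, 0.1, -0.4]
finger_gap: 0.934
grip_force: 0.0
```

```bash
python3 q.py 0.452 0.0635 .021
```

```text
pos [0.4518 0.0635 0.031 ] t 22.82 shift [0.0002 0.     0.01  ] turn to square [-0.01  0.02  0.01] gap 79.8 grip 0.0 F [ 0.4  0.1 -0.4]
```

Emit:
arm_command(increments=[[0,0,0,0,0,0.005,0.08],[0,0,0,0,0,0.0095,0.08],[0,0,0,0,0,0.0095,0.07],[0,0,0,0,0,0.0095,0.065],[0,0,0,0,0,0.0095,0.06],[0,0,0,0,0,0.0095,0.055],[0,0,0,0,0,0.0095,0.05],[0,0,0,0,0,0.0095,0.045],[0,0,0,0,0,0.0095,0.04],[0,0,0,0,0,0.0095,0.038],[0,0,0,0,0,0.0095,0.038],[0,0,0,0,0,0.0095,0.038]])

```text
time: 23.82
eef_pos: [0.452, 0.0631, 0.0225]
eef_rot: [1.0, -0.0, 0.001, -0.0]
contact_force: [-1.8, 1.2, 6.4]
finger_gap: 0.604
grip_force: 63.3
```

Emit:
arm_command(increments=[[0,0,0,0,0,-0.005,0.038],[0,0,0,0,0,-0.01,0.038],[0,0,0,0,0,-0.01,0.038]])

```text
time: 24.07
eef_pos: [0.4517, 0.0629, 0.0322]
eef_rot: [1.0, -0.0, 0.001, 0.0]
contact_force: [0.6, 0.1, -1.9]
finger_gap: 0.602
grip_force: 63.1
```

```bash
python3 q.py 0.51 0.263 0.17
```

```text
pos [0.4517 0.0629 0.0322] t 24.07 shift [ 0.0583 -0.2001 -0.1378] turn to square [ 0.   -0.08 -0.04] gap 51.4 grip 63.1 F [ 0.6  0.1 -1.9]
```

Emit:
arm_command(increments=[[0,0,0,0,0,-0.025,0.038],[0,0,0,0,0,-0.06,0.038],[0,0,0,0.002,-0.005,-0.095,0.038],[0,0,0,0.006,-0.02,-0.125,0.038],[0,0,0,0.014,-0.05,-0.138,0.038],[0,0,0,0.024,-0.083,-0.138,0.038],[0,0,0,0.034,-0.117,-0.138,0.038],[0,0,0,0.044,-0.15,-0.138,0.038],[0,0,0,0.053,-0.182,-0.138,0.038],[0,0,0,0.0583,-0.2,-0.138,0.038],[0,0,0,0.0583,-0.2,-0.138,0.038],[0,0,0,0.0583,-0.2,-0.138,0.038]])

```text
time: 25.07
eef_pos: [0.5093, 0.2634, 0.1686]
eef_rot: [1.0, 0.001, -0.001, 0.001]
contact_force: [-0.4, 0.3, -2.8]
finger_gap: 0.602
grip_force: 63.9
```

```bash
python3 q.py 0.51 0.263 0.04
```

```text
pos [0.5093 0.2634 0.1686] t 25.07 shift [0.0009 0.0003 0.1286] turn to square [0.06 0.07 0.06] gap 51.4 grip 63.9 F [-0.4  0.3 -2.8]
```

Emit:
arm_command(increments=[[0,0,0,0.0003,0,0.03,0.038],[0,0,0,0.0003,0,0.06,0.038],[0,0,0,0.0003,0,0.085,0.038],[0,0,0,0.0003,0,0.105,0.038],[0,0,0,0.0003,0,0.12,0.038],[0,0,0,0.0003,0,0.129,0.038],[0,0,0,0.0003,0,0.131,0.038],[0,0,0,0.0003,0,0.132,0.038],[0,0,0,0.0003,0,0.132,0.038],[0,0,0,0.0003,0,0.132,0.038]])

```text
time: 25.9
eef_pos: [0.5111, 0.2631, 0.0389]
eef_rot: [1.0, -0.001, 0.001, -0.0]
contact_force: [-0.2, 0.6, -0.9]
finger_gap: 0.604
grip_force: 63.9
```

```bash
python3 q.py 0.51 0.263 0.0305
```

```text
pos [0.5111 0.2631 0.0389] t 25.9 shift [-0.0011  0.0001  0.0083] turn to square [-0.05 -0.14 -0.06] gap 51.6 grip 63.9 F [-0.2  0.6 -0.9]
```

Emit:
arm_command(increments=[[0,0,0,-0.0005,0,0.003,0.038],[0,0,0,-0.0005,0,0.005,0.038],[0,0,0,-0.0005,0,0.0065,0.038],[0,0,0,-0.0005,0,0.0075,0.038],[0,0,0,-0.0005,0,0.008,0.038],[0,0,0,-0.0005,0,0.008,0.038]])

```text
time: 26.4
eef_pos: [0.5096, 0.263, 0.0305]
eef_rot: [1.0, -0.0, -0.0, 0.0]
contact_force: [-3.8, -2.5, 6.2]
finger_gap: 0.6
grip_force: 64.7
```

Contact; release and rise.

Emit:
arm_command(increments=[[0,0,0,0,0,0,0.055],[0,0,0,0,0,0,0.06],[0,0,0,0,0,0,0.068],[0,0,0,0,0,0,0.076],[0,0,0,0,0,0,0.08],[0,0,0,0,0,0,0.08],[0,0,0,0,0,-0.02,0.08],[0,0,0,0,0,-0.05,0.08],[0,0,0,0,0,-0.09,0.08],[0,0,0,0,0,-0.13,0.08],[0,0,0,0,0,-0.17,0.08],[0,0,0,0,0,-0.17,0.08]])

```text
time: 27.4
eef_pos: [0.5142, 0.2649, 0.2102]
eef_rot: [1.0, -0.0, 0.008, -0.003]
contact_force: [1.4, 0.4, 1.8]
finger_gap: 0.936
grip_force: 0.0
```

Emit:
arm_command(increments=[[0,0,0,-0.03,0.02,0,0.08],[0,0,0,-0.06,0.04,0,0.08],[0,0,0,-0.09,0.06,0,0.08],[0,0,0,-0.1,0.08,0,0.08],[0,0,0,-0.1,0.1,0,0.08],[0,0,0,-0.1,0.11,0,0.08],[0,0,0,-0.1,0.11,0,0.08],[0,0,0,-0.1,0.11,0,0.08],[0,0,0,-0.1,0.11,0,0.08]])

```text
time: 28.15
eef_pos: [0.4099, 0.1535, 0.1994]
eef_rot: [1.0, -0.0, -0.0, -0.0]
contact_force: [-0.1, -0.5, 0.2]
finger_gap: 0.937
grip_force: 0.0
```

```bash
python3 - <<'E'
from h import *
a=ctrl.get_image("scene");cv2.imwrite("pics/s11.png",a)
n="top";m=ctrl.camera_model(n);im=ctrl.get_image(n);cv2.imwrite("pics/t11.png",im)
w=ctrl.camera_model("wrist");wi=ctrl.get_image("wrist")
def both(t,lo,hi,p):
    for nn,mm,ii,r in((n,m,im,16),("wrist",w,wi,36)):
        c=project(mm,nn,p)
        try: print(t,nn,c.round(),circ(mm,nn,hsv(ii,lo,hi),c,r,p[2]))
        except Exception as e: print(t,nn,"-")
both("honey",(20,150,90),(35,255,255),(.613,.302,.08))
both("jam",(170,120,90),(8,255,255),(.51,.263,.08))
both("pickle",(45,100,30),(85,255,255),(.565,.059,.072))
both("egg",(0,100,40),(20,255,255),(.5245,-.3328,.073))
print(ctrl.state()["eef_pos"],ctrl.state()["time"])
o=np.zeros((384,800,3),'u1');o[:,:400]=a[60:348,100:400].repeat(1,0) if 0 else cv2.resize(a[90:330,100:430],(400,384));o[:,400:]=cv2.resize(im[90:290,90:450],(400,384));cv2.imwrite("pics/o.png",np.clip(o*1.5,0,255).astype('u1'))
E
```

```text
honey top [132. 163.] (0.6132, 0.3011, 45.9, 49.6)
honey wrist [102. -15.] (0.5954, 0.2987, 18.3, 44.7)
jam top [147. 208.] (0.5107, 0.2625, 45.8, 48.4)
jam wrist [134.  80.] (0.5089, 0.2603, 46.6, 51.7)
pickle top [236. 187.] (0.5643, 0.0593, 47.6, 50.6)
pickle wrist [357.  22.] (0.5592, 0.0664, 47.3, 59.2)
egg top [405. 208.] (0.5178, -0.337, 51.3, 69.5)
egg wrist [577. 113.] None
[0.40966695 0.15364287 0.1992369 ] 28.3
```

View pics/o.png

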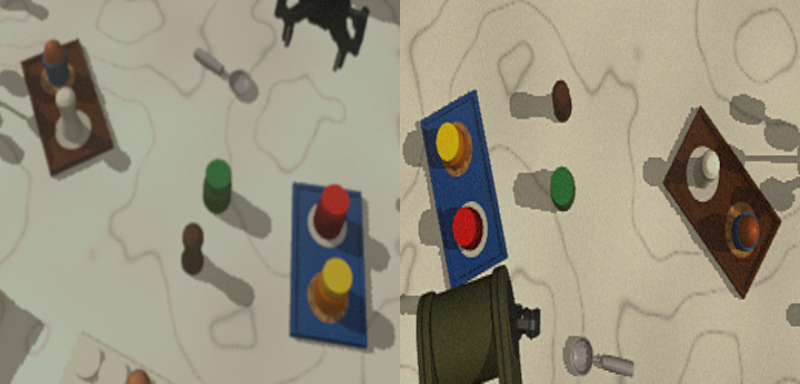

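All four items stand upright on the right pads. Jam reads (0.510, 0.262) and honey (0.613, 0.301). Pepper and pickles haven't moved, and the gripper is clear. Handing in.

```bash
python3 -c "
from plant import ctrl
print(ctrl.sign_off())"
```

```text
the job is handed in; nothing more can be done
None
```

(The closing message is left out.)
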